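Bed a row of piano hammer heads against the stop with a straightedge

ROBOT

A 6-joint arm with a two-finger parallel gripper is mounted at the origin on the work surface. World frame = base frame: x ahead of the robot, y to its left, z up, the work surface at z = 0. Lengths are in mm, angles in rad, forces in N, time in s.
With the tool pointing down it reaches from about 225 to 875 mm from the base axis. Payload 3.4 kg.
Tool frame: the origin (TCP) lies on the centre line of the jaws, within the pads' length; the fingertips stand finger_overhang ahead of it and the grasp point (between the pads) lies 11 mm behind it (finger_overhang is the distance from the TCP to the fingertips, in mm); z points along the fingers, y is the line along which they close (so a half turn about z gives the same grasp; the last joint's range is limited). The gripper opens to 85 mm and grips with 20 to 120 N. Pads are 22 mm wide; open, the fingers measure 114 mm over their backs; the gripper's body (76 mm by 85 mm) begins 54 mm behind the grasp point. The pads swing forward as they close: fully open they stand 13 mm farther back than shut.
Start: joints at [1.119, 0.276, 1.505, -0, 1.361, -0.121], TCP at [186.777, 543.853, 239.328] pointing down, gripper open.
Joint ranges: [-2.89, 2.89], [-0.75, 2.08], [0.22, 2.7], [-1.18, 4.32], [0.11, 2.71], [-2.7, 2.7]. Speed limits (rad/s): [2.57, 2.57, 3.14, 3.14, 3.14, 3.14].

INTERFACE

Orientations are given as a 3x3 rotation matrix whose columns are the frame's x, y, z axes.
In Python, from workcell import * gives the robot as it stands.
- The arm moves only by the tool carry_out, never from a script. Its argument "increments" is text: rows parted by semicolons, each of 5 numbers parted by spaces: the shift along the tool's x, y, z scaled (see below), then the turn about the tool's z scaled (see below), then the closure, from -1 (fully open) to 1 (shut). A call has 1 to 8 rows; each row shifts and turns the commanded pose from where the row before left it, along the tool's axes as they then stand; what a row does not reach is not made up. The controller multiplies each number of a shift by 2.5 cm and each number of a turn by 0.1 rad. A row lasts 1/8 s, in which the tool goes at most 62.5 mm and 10.7 degrees, less where a joint would pass 70% of its speed; a pose out of reach is approached as far as the arm can. A call with a number of a shift or a turn outside -1 to 1 is refused whole. A call with a gripper value outside its range is refused whole. The fingers move at their own pace and stop on an object; the grip force is fixed at half the most. Time passes only in rows, so rows that do not move let the fingers close. It gives the time, the measured TCP pose, the force, the opening and the grip force at its end, in the units of the state.
- observe(): the state, without advancing time (a new reading comes with each control period).
- camera(name): name is "scene" or "top" or "wrist"; returns a dict with "img" (420x560x3 uint8, red, green, blue), "fx", "fy", "cx", "cy" (pixels), "origin" and "orientation" of the camera in the world. Camera axes: x right, y down, z forward; pixel columns grow to the right and rows downward; lengths in mm; the calibration is good to about 2 mm. The wrist camera is an equidistant fisheye: a pixel r from the principal point sees the ray r / f radians off the axis. A picture is of the moment at which its call begins. There is no depth.
- sign_off(): hands the job in; it is judged then, once.
The state is a dict: "time_s": time; "qpos": joint angles; "joint_vel": joint speeds; "tau": joint torques, N m; "eef_pos": TCP position; "ee_rot": TCP orientation; "wrist_force": force on the tool from outside, world axes, zero at the start; "moment": the same for the moment, N m; "width": opening from 0.0 (shut) to 1.0 (fully open); "grip_force": force on a finger pad.
Only numpy, scipy, OpenCV 4.12 (cv2) and the standard library are available. Lean on these libraries where they do the work, as an engineer would, in place of code of your own. Each camera call takes 0.05 s, during which the arm holds its last target. There are 200 camera calls.

TASK

Take the straightedge by its wooden grip and, using it alone, push the five loose hammer heads together across the setting board until every round nose touches the steel stop and every head lies square to it. Keep the row pressed home for a second with about 10 newtons, never more than 20. Then draw the straightedge back and stand it upright on the bench off the board, leaving the damper blocks, porcelain knob and reamer alone.

Things in the scene. Friction and masses are not known exactly. Their poses are not given: they have to be found in the camera images.
- stop: rigid steel strip on the board's far edge, 240 mm long, 12 thick, 22 tall. Origin: mid-length of the face the noses meet, at the level of the board's top. Local x along the strip; +y into it, the way to push (roughly world +y); z up. A head that is home has its centre at local y = -0.030. Up to about half of a push on the row can be lost to friction on the board before it reaches the stop
- board: fixed plywood setting board, 250 mm (local x) by 230 mm (local y), 12 mm thick, lying on the bench. Origin: centre of its underside. The stop's face lies at local y = +0.085; only that side has an edge, the other three are open
- head1 (a point): one of five equal loose mahogany hammer heads lying on its side on the setting board, 60 mm long, 14 mm thick (its height), about 25 g. Point at its centre, 7 mm above the board. Local y runs along its length: round nose (22 mm wide, radius 11) at +30 mm, towards the stop; flat tail end (18 mm wide) at -30 mm, towards the straightedge. z up (the row is head1 to head5 in order of growing x)
- head2 (a point): one of five equal loose mahogany hammer heads lying on its side on the setting board, 60 mm long, 14 mm thick (its height), about 25 g. Point at its centre, 7 mm above the board. Local y runs along its length: round nose (22 mm wide, radius 11) at +30 mm, towards the stop; flat tail end (18 mm wide) at -30 mm, towards the straightedge. z up
- head3 (a point): one of five equal loose mahogany hammer heads lying on its side on the setting board, 60 mm long, 14 mm thick (its height), about 25 g. Point at its centre, 7 mm above the board. Local y runs along its length: round nose (22 mm wide, radius 11) at +30 mm, towards the stop; flat tail end (18 mm wide) at -30 mm, towards the straightedge. z up
- head4 (a point): one of five equal loose mahogany hammer heads lying on its side on the setting board, 60 mm long, 14 mm thick (its height), about 25 g. Point at its centre, 7 mm above the board. Local y runs along its length: round nose (22 mm wide, radius 11) at +30 mm, towards the stop; flat tail end (18 mm wide) at -30 mm, towards the straightedge. z up
- head5 (a point): one of five equal loose mahogany hammer heads lying on its side on the setting board, 60 mm long, 14 mm thick (its height), about 25 g. Point at its centre, 7 mm above the board. Local y runs along its length: round nose (22 mm wide, radius 11) at +30 mm, towards the stop; flat tail end (18 mm wide) at -30 mm, towards the straightedge. z up
- straightedge (a point): straightedge, 0.3 kg, standing beside the board. Point: mid-grip, 45 mm above its underside. Grip block 60 (local x) x 24 (y) mm, 66 tall, wooden above 20. In front (local +y, towards the board) a low blade 210 long (x), 10 thick, 20 tall, underside level with the block's. It is locked, but set anew each time: its front face is 22 to 46 mm ahead of mid-grip, unmeasured, so home must be felt
- damper1 (a point): small walnut damper block, 30 x 70 mm, 34 mm tall, standing loose on the bench beyond the stop; bystander, to be left alone. Point at its centre
- damper2 (a point): small walnut damper block, 30 x 70 mm, 34 mm tall, standing loose on the bench beyond the stop; bystander, to be left alone. Point at its centre
- porcelain_knob (a point): white porcelain knob standing loose on the bench, 36 mm across, 39 mm tall; bystander, to be left alone. Point half-way up
- reamer (a point): shank reamer with wooden handle lying loose on the bench, 160 mm long, 22 mm thick; bystander, to be left alone. Point near its middle; local x runs along it
Mind the look-alikes: they are no part of the job. What is shaped like the part that bears head1 but turquoise is not meant.

How it is judged (in metres and radians):
On the way, in this order (a step that is already met when the one before it is completed fails the run):
1. the straightedge is lifted at least 15 mm clear of the bench, by its grip (height (world z) of straightedge above 0.06 m and contact force between straightedge and the fingers above 1 N), for 0.1 s.
2. all five heads home and square against the stop and pressed on it with more than 3.5 N in all, by the straightedge, for 0.6 s (y of head1 in the frame of stop between -0.032 and -0.027 m and x of head1 in the frame of stop between -0.115 and 0.115 m and z of head1 in the frame of stop between 0.003 and 0.012 m and angle between the y axis of each of head1, head2, head3, head4, head5 and the y axis of stop, either way round below 0.09 rad and y of head2 in the frame of stop between -0.032 and -0.027 m and x of head2 in the frame of stop between -0.115 and 0.115 m and z of head2 in the frame of stop between 0.003 and 0.012 m and y of head3 in the frame of stop between -0.032 and -0.027 m and x of head3 in the frame of stop between -0.115 and 0.115 m and z of head3 in the frame of stop between 0.003 and 0.012 m and y of head4 in the frame of stop between -0.032 and -0.027 m and x of head4 in the frame of stop between -0.115 and 0.115 m and z of head4 in the frame of stop between 0.003 and 0.012 m and y of head5 in the frame of stop between -0.032 and -0.027 m and x of head5 in the frame of stop between -0.115 and 0.115 m and z of head5 in the frame of stop between 0.003 and 0.012 m and contact force between stop and anything else above 3.5 N and contact force between straightedge and the fingers above 1 N), for 0.6 s.
At the end, for the whole second after the job is handed in: Each head lies flat on the board with its nose within 2 mm of the stop's face and square to it within 0.09 rad; the straightedge stands upright (within 0.1 rad) and at rest on the bench itself, not on the board (y of head1 in the frame of stop between -0.032 and -0.027 m and x of head1 in the frame of stop between -0.115 and 0.115 m and z of head1 in the frame of stop between 0.003 and 0.012 m and angle between the y axis of each of head1, head2, head3, head4, head5 and the y axis of stop, either way round below 0.09 rad and y of head2 in the frame of stop between -0.032 and -0.027 m and x of head2 in the frame of stop between -0.115 and 0.115 m and z of head2 in the frame of stop between 0.003 and 0.012 m and y of head3 in the frame of stop between -0.032 and -0.027 m and x of head3 in the frame of stop between -0.115 and 0.115 m and z of head3 in the frame of stop between 0.003 and 0.012 m and y of head4 in the frame of stop between -0.032 and -0.027 m and x of head4 in the frame of stop between -0.115 and 0.115 m and z of head4 in the frame of stop between 0.003 and 0.012 m and y of head5 in the frame of stop between -0.032 and -0.027 m and x of head5 in the frame of stop between -0.115 and 0.115 m and z of head5 in the frame of stop between 0.003 and 0.012 m and height (world z) of straightedge between 0.04 and 0.05 m and angle between straightedge's own z axis and vertical below 0.1 rad and linear speed of straightedge below 0.01 m/s); the robot touches nothing.
It fails at once if the stop is pressed with more than 20 N (contact force between stop and anything else above 20 N).
It fails at once if the robot itself touches a hammer head (contact force between any of the fingers, the arm and head1 above 0.5 N or contact force between any of the fingers, the arm and head2 above 0.5 N or contact force between any of the fingers, the arm and head3 above 0.5 N or contact force between any of the fingers, the arm and head4 above 0.5 N or contact force between any of the fingers, the arm and head5 above 0.5 N).
It fails at once if a damper block, the porcelain knob or the reamer is moved by more than 10 mm (distance of any of damper1, damper2, porcelain_knob, reamer from where it was at the start of the episode above 0.01 m).
It also fails if it takes over 66 s, if anything falls off the work surface, if the arm or the gripper's body presses on something with over 40 N, if the wrist force passes 120 N, or if a joint passes its speed limit or range.

## Working session

There is one attempt and no reset: what is moved stays moved. The work goes in short steps, Python scripts to look and compute and a tool call to move; the robot and the scene stay as the last step left them, time stands still between calls to the robot, and variables do not carry over. Pictures are saved under pics/ and viewed, at most 10 in all, crops included, and the job is handed in when it is done.

Besides the shell and the picture viewer there is one more tool, called after "Request:" as name(argument=value, ...), one argument or row to a line, values as JSON. carry_out: Moves the arm, as the interface text tells. Its arguments: {"type":"object","properties":{"increments":{"type":"string"}},"required":["increments"]}

```bash
mkdir -p pics
python3 - <<'E'
from workcell import *
import cv2,pickle
d={}
for n in("scene","top","wrist"):
    c=camera(n);d[n]=c;cv2.imwrite(f"pics/{n}0.png",c["img"][:,:,::-1])
    print(n,c["fx"],c["fy"],c["cx"],c["cy"],c["origin"],c["orientation"])
pickle.dump(d,open("c0.pkl","wb"))
print(observe())
E
ls
```

```text
scene 411.9943994684998 411.9943994684998 278.5210860106485 204.15599084443727 [ 861.7003087  -292.65863107  769.43452439] [[ 0.73391418  0.55289991 -0.39455248]
 [ 0.67918606 -0.60482161  0.41580898]
 [-0.00873312 -0.57314265 -0.81940908]]
top 383.04887107434445 383.04887107434445 282.40901397796165 208.64412020826805 [ 371.79827459   76.79605106 1074.30017365] [[ 0.01995947 -0.98705669  0.1591248 ]
 [-0.99974443 -0.01801402  0.01365916]
 [-0.01061588 -0.15935676 -0.98716398]]
wrist 325.19226210127806 325.19226210127806 274.5488238495359 210.9640829574851 [108.73746194 570.54324253 373.67814731] [[ 0.32533899  0.89540085  0.3039932 ]
 [ 0.94559588 -0.30748146 -0.10631831]
 [-0.00172523  0.32204421 -0.94672306]]
{'time_s': 0.15, 'qpos': array([ 1.11899814e+00,  2.76457496e-01,  1.50586773e+00,  6.31539646e-06,
        1.36071176e+00, -1.21007643e-01]), 'joint_vel': array([ 1.13615559e-03, -1.98901595e-03, -4.91962569e-03, -5.28716833e-04,
       -2.39501542e-04,  1.59222761e-05]), 'tau': array([ 1.13632495e-04, -4.17149198e+01, -2.46032006e+01, -3.56480459e-04,
        7.76352827e-03, -1.55217901e-05]), 'eef_pos': array([186.58634098, 543.46269799, 238.62386746]), 'ee_rot': array([[-9.45785390e-01,  3.24791613e-01, -6.36132325e-04],
       [ 3.24792185e-01,  9.45784518e-01, -1.29672293e-03],
       [ 1.80479374e-04, -1.43303241e-03, -9.99998957e-01]]), 'wrist_force': array([ 0.04878845, -0.41629157,  0.06335288]), 'moment': array([-0.00982408, -0.02546059,  0.00813689]), 'grip_force': 0.0, 'width': 0.9971706581819126}
c0.pkl
pics
```

View pics/top0.png

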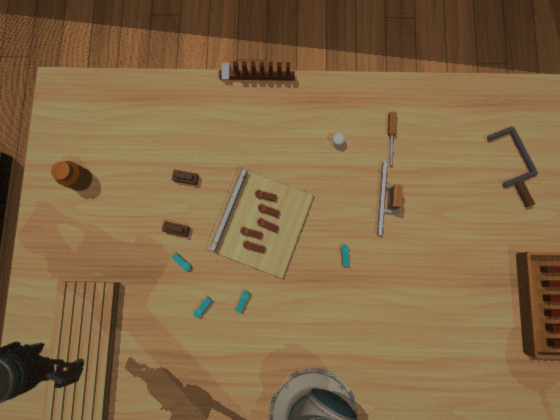

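View pics/scene0.png

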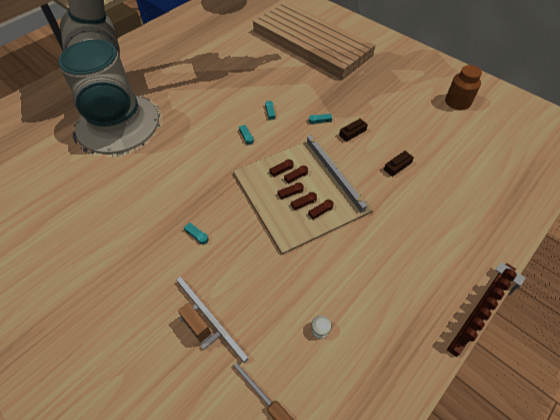

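The top view (image left = +y, up = +x) shows the board around (262,223) with the stop on its left edge from (244,172) to (213,248), and the five heads on the board. The straightedge blade runs along x≈383, rows 165-235, with its grip at (397,197). The reamer is at (392,135), the knob at (338,140), the dampers at (185,177) and (175,229), and the turquoise decoys lie to the side.

```bash
cat > h.py <<'E'
import numpy as np,cv2
def ray(c,u,v,z):
    """pixel -> world point on plane z (pinhole)"""
    R=np.array(c["orientation"]);o=np.array(c["origin"])
    d=R@np.array([(u-c["cx"])/c["fx"],(v-c["cy"])/c["fy"],1.])
    return o+d*(z-o[2])/d[2]
def rects(c,mask,z,amin=15):
    out=[]
    for k in cv2.findContours(mask.astype(np.uint8),cv2.RETR_EXTERNAL,cv2.CHAIN_APPROX_NONE)[0]:
        if cv2.contourArea(k)<amin: continue
        P=np.float32([ray(c,u,v,z)[:2] for u,v in k[:,0]])
        r=cv2.minAreaRect(P); B=cv2.boxPoints(r)
        e=max((B[1]-B[0],B[2]-B[1]),key=np.linalg.norm)
        out.append((k[:,0].mean(0).round(1),np.round(r[0],1),np.round(r[1],1),round(float(np.degrees(np.arctan2(e[1],e[0]))%180),1)))
    return out
E
python3 - <<'E'
import pickle;from h import *
d=pickle.load(open("c0.pkl","rb"))
for n in("top","scene"):
    c=d[n];I=c["img"];H=cv2.cvtColor(I,cv2.COLOR_RGB2HSV);h,s,v=[H[...,i].astype(int) for i in range(3)]
    print(n,"GRAY z20")
    for r in rects(c,(s<60)&(v>70),20,40): print(*r)
    print("DARK red z14+12")
    for r in rects(c,((h<9)|(h>170))&(s>100)&(v<110),26,20): print(*r)
    print("ORANGE z66")
    for r in rects(c,(h<14)&(s>140)&(v>=110),66,40): print(*r)
t=d["top"]["img"][150:290,160:440,::-1]
cv2.imwrite("pics/topc.png",cv2.resize(t,(800,400),interpolation=cv2.INTER_CUBIC))
t=d["scene"]["img"][120:400,150:430,::-1]
cv2.imwrite("pics/scc.png",cv2.resize(t,(600,600),interpolation=cv2.INTER_CUBIC))
E
```

```text
top GRAY z20
[321.4 412.4] [  5.3 -26.3] [120.7  54. ] 61.5
[311.1 391.5] [62.4 11.7] [109.9 221.7] 100.2
[228.3 209.9] [538.  241.2] [ 14.4 241.9] 160.4
[383.3 199.2] [ 576.8 -203.3] [ 48.3 211.5] 174.8
[390.9 149.8] [ 716.9 -214.7] [ 5.7 89.1] 178.6
[337.9 139.6] [744.6 -62.8] [33.4 40.1] 153.0
[225.2  70.8] [952.1 269.4] [22.4 51.7] 178.5
DARK red z14+12
ORANGE z66
scene GRAY z20
[252.3 383.7] [ 720.1 -216.2] [ 7.6 87.9] 177.0
[320.5 326.4] [745.2 -61.4] [33.2 41.2] 130.1
[211.1 322.8] [ 578.7 -206.1] [ 50.5 214. ] 174.8
[518.5 278.5] [969.6 274.2] [17.2 23.8] 99.3
[502.3 267.4] [936.4 273.9] [20.6 23.7] 90.6
[336.5 171. ] [529.6 251.6] [ 14.1 245.8] 160.7
[119.4 131.1] [37.  -9.9] [210.3 190.2] 73.6
[524.4  77.4] [726.  877.7] [108.3 110.1] 91.4
[96.4 76.1] [-178.4   66.3] [166.9 183.2] 163.1
[83.4 38.1] [-380.5  140.1] [104.2  55. ] 69.7
[434.9  35.4] [424.9 883.2] [118.7 127.5] 179.6
[74.2 28.8] [-453.3  132.4] [117.  129.5] 97.8
[21.4 25.4] [-591.5   45.9] [119.1 195.6] 90.1
[56.9  9.6] [-587.8  175.9] [ 44.4 122.8] 163.4
[540.3  11.8] [ 607.6 1225.8] [120.2 186.8] 111.6
[486.   33.2] [ 536.7 1008.5] [152.6 389.9] 119.2
[397.6   9.6] [245.7 920.5] [101.3 178.2] 96.3
[363.5   6.3] [164.2 865.7] [33.6 88.1] 126.5
DARK red z14+12
[484.4 307.7] [947.3 170.8] [229.6  27. ] 89.9
[320.7 208.6] [580.6 138.8] [60.6 21.7] 78.7
[304.  200.4] [538.6 130.3] [60.9 21.7] 75.2
[290.2 190.2] [497.4 131.2] [60. 23.] 71.5
[295.6 173.8] [475.2 175.8] [61.  22.4] 76.7
[389.7 167.7] [623.1 337.3] [22.5 35. ] 141.1
[281.1 167.3] [436.9 166.8] [59.7 23.3] 78.9
ORANGE z66
[279.6 412.9] [ 790.7 -223.7] [15.5 33.6] 177.7
[193.3 318.6] [ 577.1 -215.6] [22.1 57.9] 174.7
[471.5  70.6] [607.2 733.9] [45.  45.2] 152.2
```

View pics/topc.png

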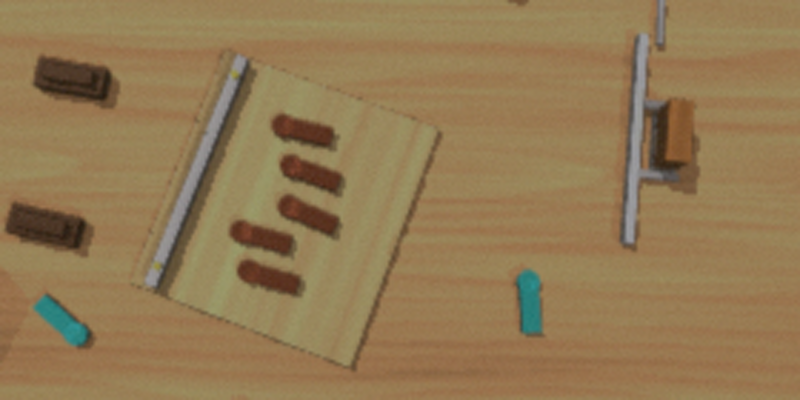

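View pics/scc.png

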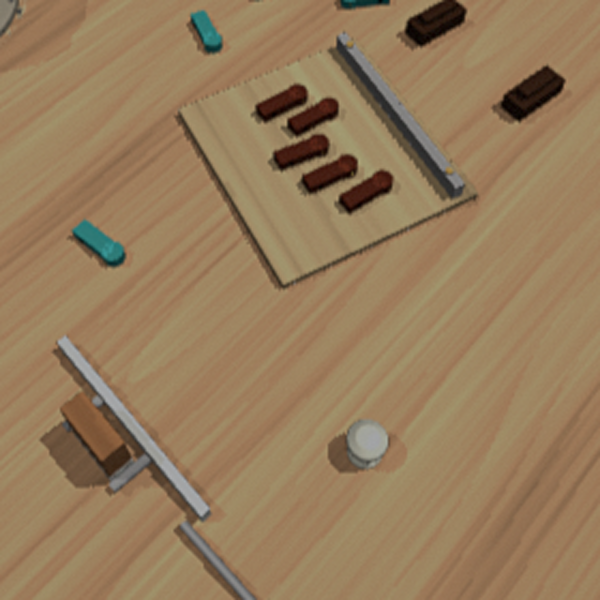

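View pics/wrist0.png

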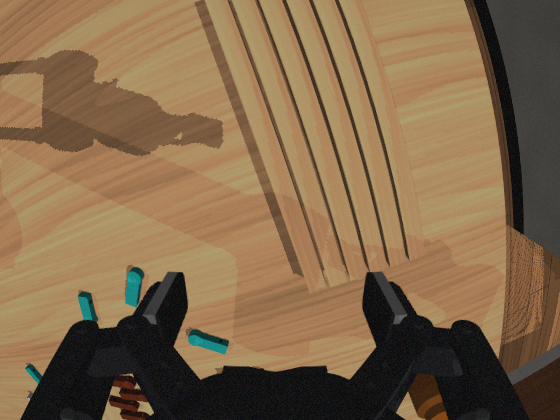

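The crops show the stop face with small yellow marks at its ends, the heads roughly square to it, and the straightedge blade with rods running through the grip. The wrist view shows only the open fingers over the grooved block and decoys. I'll refine the stop frame and grip, then move.

Run:
```python
import pickle;from h import *
d=pickle.load(open("c0.pkl","rb"))
def pts(c,m,z,box):
    x0,x1,y0,y1=box; out=[]
    n,l=cv2.connectedComponents(m.astype(np.uint8))
    for u,v in zip(*np.nonzero(m)[::-1]):
        p=ray(c,u,v,z)[:2]
        if x0<p[0]<x1 and y0<p[1]<y1: out.append(p)
    return np.array(out)
for n in("top","scene"):
    c=d[n];I=cv2.cvtColor(c["img"],cv2.COLOR_RGB2HSV);h,s,v=[I[...,i].astype(int) for i in range(3)]
    print(n)
    P=pts(c,(s<60)&(v>70),34,(400,660,160,320))
    a=np.radians(-19.5)
    for _ in range(3):
        ex=np.array([np.cos(a),np.sin(a)]);ey=np.array([-ex[1],ex[0]])
        X,Y=P@ex,P@ey
        b=np.round((X-X.min())/6).astype(int)
        far=np.array([(X[b==k].mean(),Y[b==k].max()) for k in range(2,38) if (b==k).sum()>2])
        k=np.polyfit(*far.T,1);a+=np.arctan(k[0])
    yf=np.median(far[:,1]);xm=(np.percentile(X,.3)+np.percentile(X,99.7))/2
    o=xm*ex+(yf-12)*ey
    print("stop yaw",np.degrees(a),"origin",o,"len",np.ptp(X),"wid",np.percentile(Y,99)-np.percentile(Y,1))
    k=cv2.findContours
    m=((h<9)|(h>170))&(s>90)&(v<(110 if n=="scene" else 100))
    for r in rects(c,m,26,12):
        if 400<r[1][0]<620 and 90<r[1][1]<210: q=r[1]-o;print(" head",r[1],r[2],r[3],"local",(q@ex).round(1),(q@ey).round(1))
    for r in rects(c,(h<14)&(s>120)&(v>(110 if n=="scene" else 70)),66,15):
        if 530<r[1][0]<630 and -260<r[1][1]<-170:print(" grip",*r)
    # blade front edge
    P=pts(c,(s<60)&(v>70),20,(440,690,-230,-150));a=np.radians(-5.2)
    ex=np.array([np.cos(a),np.sin(a)]);ey=np.array([-ex[1],ex[0]]);X,Y=P@ex,P@ey
    b=np.round(X/6).astype(int);far=np.array([(X[b==k].mean(),Y[b==k].max()) for k in np.unique(b)])[2:-2]
    k=np.polyfit(*far.T,1);yf=np.median(far[:,1]);xm=(X.min()+X.max())/2
    print(" blade yaw",np.degrees(a+np.arctan(k[0])),"front mid",xm*ex+yf*ey,"len",np.ptp(X))
```

```text
top
stop yaw -19.659027487309693 origin [533.80497203 233.87141457] len 238.71296269978507 wid 13.579985209338417
 blade yaw -5.030097936052099 front mid [ 581.62184452 -180.5973386 ] len 216.86880581720033
scene
stop yaw -19.5395130472379 origin [537.21655671 234.60666301] len 249.02114036872302 wid 15.364398477503414
 head [580.6 138.8] [60.6 21.7] 78.7 local 72.9 -75.8
 head [538.6 130.3] [60.9 21.7] 75.2 local 36.2 -97.8
 head [497.4 131.2] [60. 23.] 71.5 local -2.9 -110.8
 head [475.2 175.8] [61.  22.4] 76.7 local -38.8 -76.2
 head [436.9 166.8] [59.7 23.3] 78.9 local -71.9 -97.5
 grip [192.7 318. ] [ 576.9 -215.5] [22.2 57.9] 175.2
 blade yaw -5.043668370158658 front mid [ 583.21625362 -181.59287127] len 218.68015725179214
```

Request:
carry_out(
  increments="0 -1 0 -0.8 -1; 0 -1 0 -0.8 -1; 0 -1 0 -0.8 -1; 0 -1 0 0 -1; 0 -1 0 0 -1; 0 -1 0 0 -1; 0 -1 0 0 -1; 0 -1 0 0 -1",
)

```text
time_s: 1.15
eef_pos: [156.6, 345.9, 239.1]
ee_rot: [[-0.996, 0.091, -0.0], [0.091, 0.996, -0.0], [0.0, -0.0, -1.0]]
wrist_force: [-0.5, 0.5, 0.6]
width: 0.999
grip_force: 0.0
```

Request:
carry_out(
  increments="-0.9 -1 0 0 -1; -0.9 -1 0 0 -1; -0.9 -1 0 0 -1; -0.9 -1 0 0 -1; -0.9 -1 0 0 -1; -0.9 -1 0 0 -1; -0.9 -1 0 0 -1; -0.9 -1 0 0 -1",
)

```text
time_s: 2.15
eef_pos: [318.3, 130.4, 239.2]
ee_rot: [[-0.996, 0.091, 0.0], [0.091, 0.996, 0.0], [-0.0, 0.0, -1.0]]
wrist_force: [0.8, -0.6, 0.8]
width: 0.997
grip_force: 0.0
```

Request:
carry_out(
  increments="-0.9 -1 0 0 -1; -0.9 -1 0 0 -1; -0.9 -1 0 0 -1; -0.9 -1 0 0 -1; -0.9 -1 0 0 -1; -0.9 -1 0 0 -1; -0.9 -1 0 0 -1; -0.9 -1 0 0 -1",
)

```text
time_s: 3.15
eef_pos: [479.5, -85.0, 239.0]
ee_rot: [[-0.996, 0.091, -0.0], [0.091, 0.996, 0.0], [0.0, 0.0, -1.0]]
wrist_force: [-0.0, -0.4, 0.0]
width: 0.999
grip_force: 0.0
```

Request:
carry_out(
  increments="-0.9 -1 0.5 0 -1; -0.9 -1 0.5 0 -1; -0.9 -1 0.5 0 -1; -0.9 -0.8 0.5 0 -1;-0.7 0 0.5 0 -1; 0 0 0 0 -1",
)

```text
time_s: 3.9
eef_pos: [577.5, -187.5, 175.1]
ee_rot: [[-0.996, 0.09, -0.003], [0.09, 0.996, 0.002], [0.003, 0.002, -1.0]]
wrist_force: [0.3, 0.1, -0.8]
width: 0.999
grip_force: 0.0
```

Run:
```python
from workcell import *
from h import *
c=camera("wrist");cv2.imwrite("pics/w1.png",c["img"][:,:,::-1])
print(observe()["eef_pos"],observe()["ee_rot"]);
I=c["img"];H=cv2.cvtColor(I,cv2.COLOR_RGB2HSV);h,s,v=[H[...,i].astype(int) for i in range(3)]
print(c["origin"],c["orientation"])
for k in cv2.findContours(((h<14)&(s>130)&(v>=60)).astype(np.uint8),cv2.RETR_EXTERNAL,cv2.CHAIN_APPROX_NONE)[0]:
    if cv2.contourArea(k)>300:print(cv2.minAreaRect(k))
```

```text
[ 577.0805914  -187.31405844  175.95669069] [[-0.99595619  0.08981095 -0.00229237]
 [ 0.08980764  0.99595799  0.00150463]
 [ 0.00241824  0.00129267 -0.99999624]]
[ 495.83643441 -180.30398663  310.46611098] [[ 0.09082136  0.94365099  0.31823622]
 [ 0.99586588 -0.08657927 -0.02748046]
 [ 0.00162069  0.31941641 -0.94761307]]
((238.5, 208.5), (73.0, 33.0), 90.0)
((547.8823852539062, 176.47059631347656), (26.678916931152344, 17.46256446838379), 14.03624439239502)
((547.0385131835938, 141.3076629638672), (34.35762023925781, 15.876444816589355), 29.74488067626953)
((548.0674438476562, 104.921875), (38.873172760009766, 14.173229217529297), 40.81508255004883)
```

View pics/w1.png

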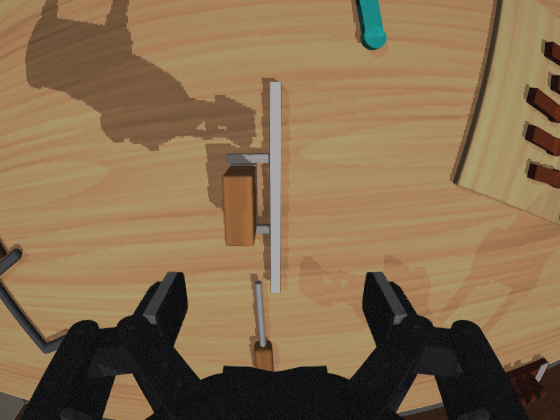

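The wrist view shows the grip at about (238,208), so it sits about 28 mm in -y of the TCP, which agrees with the scene camera: grip near (577,-216). The blade is in front of it (column 275) and the reamer tip at (258,283).

Request:
carry_out(
  increments="-0.1 -1 0.5 0 -1; 0 -0.16 1 0 -1; 0 0 1 0 -1; 0 0 1 0 -1; 0 0 1 0 -1; 0 0 0.5 0 -1; 0 0 0.3 0 -1; 0 0 0 0 -1",
)

```text
time_s: 4.95
eef_pos: [577.4, -217.7, 44.4]
ee_rot: [[-0.996, 0.091, 0.0], [0.091, 0.996, -0.0], [-0.0, -0.0, -1.0]]
wrist_force: [0.4, -0.4, 0.7]
width: 1.004
grip_force: 0.0
```

Request:
carry_out(
  increments="0 0 0 0 1; 0 0 0 0 1; 0 0 0 0 1; 0 0 0 0 1; 0 0 0 0 1; 0 0 0 0 1; 0 0 0 0 1; 0 0 0 0 1",
)

```text
time_s: 5.95
eef_pos: [577.7, -217.5, 44.7]
ee_rot: [[-0.996, 0.091, 0.001], [0.091, 0.996, 0.0], [-0.001, 0.0, -1.0]]
wrist_force: [-0.3, 0.9, 5.7]
width: 0.274
grip_force: 59.7
```

Request:
carry_out(
  increments="0 0 -0.2 0 1; 0 0 -0.4 0 1; 0 0 -0.6 0 1; 0 0 -0.6 0 1; 0 0 -0.6 0 1; 0 0 0 0 1; 0 0 0 0 1",
)

```text
time_s: 6.82
eef_pos: [577.1, -217.4, 104.2]
ee_rot: [[-0.996, 0.091, -0.0], [0.091, 0.996, 0.0], [0.0, 0.0, -1.0]]
wrist_force: [-1.0, -0.3, -3.3]
width: 0.273
grip_force: 58.9
```

Request:
carry_out(
  increments="0.24 0.48 0 0 1; 0.47 0.95 0 0 1; 0.47 0.95 0 0 1; 0.47 0.95 0 0 1; 0.47 0.95 0 0 1; 0.47 0.95 0 0 1; 0.47 0.95 0 0 1; 0.47 0.95 0 0 1",
)

```text
time_s: 7.82
eef_pos: [504.9, -30.3, 104.5]
ee_rot: [[-0.996, 0.09, 0.0], [0.09, 0.996, 0.0], [-0.0, 0.0, -1.0]]
wrist_force: [0.4, -0.7, -2.6]
width: 0.272
grip_force: 59.1
```

Request:
carry_out(
  increments="0.47 0.95 0 0 1; 0.47 0.95 0 0 1; 0.47 0.95 0 0 1; 0.24 0.48 0 0.52 1; 0 0 0 0.6 1; 0 0 0 0.7 1; 0 0 0 0.7 1; 0 0 0 0 1",
)

```text
time_s: 8.82
eef_pos: [471.6, 55.3, 104.5]
ee_rot: [[-0.942, 0.335, 0.0], [0.335, 0.942, 0.0], [-0.0, 0.0, -1.0]]
wrist_force: [0.1, 0.1, -2.5]
width: 0.27
grip_force: 59.2
```

```bash
cat > m.py <<'E'
from workcell import *
from h import *
import sys
s0=observe();print(s0["eef_pos"].round(2),"yangle",np.degrees(np.arctan2(s0["ee_rot"][1,1],s0["ee_rot"][0,1])),s0["wrist_force"].round(2))
zb=float(sys.argv[1]) # blade top z
a=np.radians(-19.6);ex=np.array([np.cos(a),np.sin(a)]);ey=np.array([-ex[1],ex[0]]);o=np.array([535.5,234.2])
for n in("top","scene"):
    c=camera(n);cv2.imwrite(f"pics/{n}_{sys.argv[2]}.png",c["img"][:,:,::-1])
    H=cv2.cvtColor(c["img"],cv2.COLOR_RGB2HSV);h,s,v=[H[...,i].astype(int) for i in range(3)]
    def edge(z,lo,hi):
        vv,uu=np.nonzero((s<60)&(v>70))
        P=np.array([ray(c,u,w,z)[:2] for u,w in zip(uu,vv)])-o;X,Y=P@ex,P@ey
        k=(abs(X)<115)&(Y>lo)&(Y<hi);X,Y=X[k],Y[k];b=np.round(X/6).astype(int)
        f=np.array([(X[b==j].mean(),Y[b==j].max()) for j in np.unique(b)])[2:-2]
        p=np.polyfit(*f.T,1);r=f[:,1]-np.polyval(p,f[:,0]);g=abs(r)<3;p=np.polyfit(*f[g].T,1)
        return np.degrees(np.arctan(p[0])).round(2),p[1].round(1),X.min().round(),X.max().round()
    print(n,"stop far edge",edge(34,-15,40),"blade front",edge(zb,float(sys.argv[3]),float(sys.argv[4])))
    for r in rects(c,((h<9)|(h>170))&(s>90)&(v<110),26,12):
        if 400<r[1][0]<640 and 80<r[1][1]<260: q=r[1]-o;print(" head",r[2],r[3],"local",(q@ex).round(1),(q@ey).round(1))
E
python3 m.py 80 a -200 -110
```

```text
[471.62  55.31 104.45] yangle 70.44650166748765 [ 0.14  0.12 -2.54]
top stop far edge (np.float64(-0.05), np.float64(11.1), np.float64(-115.0), np.float64(115.0)) blade front (np.float64(5.04), np.float64(-116.1), np.float64(-115.0), np.float64(115.0))
scene stop far edge (np.float64(0.06), np.float64(12.8), np.float64(-115.0), np.float64(114.0)) blade front (np.float64(2.51), np.float64(-156.5), np.float64(-64.0), np.float64(112.0))
 head [60.5 23. ] 78.7 local 75.1 -74.5
 head [61.3 21.7] 75.2 local 37.8 -97.0
 head [54.3 22.2] 69.0 local -1.5 -106.9
 head [61.  22.4] 76.7 local -37.2 -75.2
 head [59.9 25.7] 75.3 local -71.6 -96.8
```

Run:
```python
import cv2
a=cv2.imread("pics/scene_a.png")[60:340,130:430];b=cv2.imread("pics/top_a.png")[130:330,180:380]
cv2.imwrite("pics/a2.png",cv2.hconcat([cv2.resize(a,(400,373),interpolation=2),cv2.resize(b,(373,373),interpolation=2)]))
```

```text
(no output)
```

View pics/a2.png

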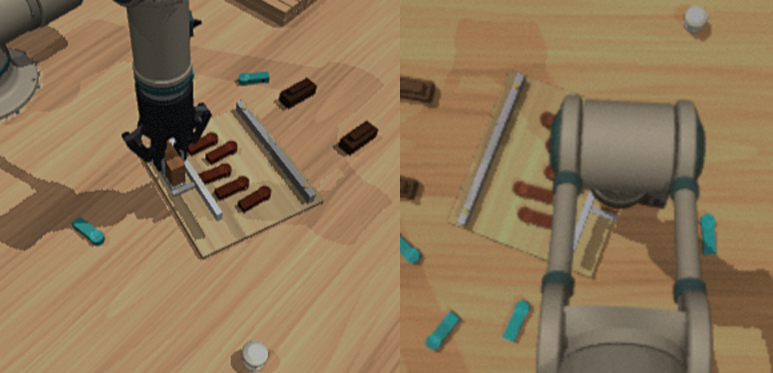

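The scene crop shows the blade parallel to the stop, well behind the heads. Now I lower it to about 2.5 mm above the board and push.

Request:
carry_out(
  increments="0 0 0.4 0 1; 0 0 0.5 0 1; 0 0 0.5 0 1; 0 0 0.3 0 1; 0 0 0.12 0 1; 0 0 0 0 1; 0 0 0 0 1",
)

```text
time_s: 9.8
eef_pos: [472.6, 54.6, 59.1]
ee_rot: [[-0.942, 0.336, 0.001], [0.336, 0.942, 0.0], [-0.001, 0.0, -1.0]]
wrist_force: [-0.2, -0.8, -2.9]
width: 0.272
grip_force: 59.2
```

Request:
carry_out(
  increments="0 0.2 0 0 1; 0 0.3 0 0 1; 0 0.3 0 0 1; 0 0.3 0 0 1; 0 0.3 0 0 1; 0 0.3 0 0 1; 0 0.2 0 0 1; 0 0 0 0 1",
)

```text
time_s: 10.8
eef_pos: [488.4, 99.8, 58.8]
ee_rot: [[-0.942, 0.336, 0.0], [0.336, 0.942, 0.0], [-0.0, 0.0, -1.0]]
wrist_force: [-0.1, -0.2, -2.6]
width: 0.271
grip_force: 59.2
```

```bash
python3 m.py 34.5 b -140 -85
```

```text
[488.36  99.77  58.77] yangle 70.38437388038014 [-0.11 -0.25 -2.65]
top stop far edge (np.float64(0.03), np.float64(11.1), np.float64(-115.0), np.float64(115.0)) blade front (np.float64(0.09), np.float64(-85.7), np.float64(-113.0), np.float64(115.0))
 head [18.9 11.1] 69.5 local -71.1 -95.6
scene stop far edge (np.float64(0.06), np.float64(12.8), np.float64(-115.0), np.float64(114.0)) blade front (np.float64(2.34), np.float64(-108.8), np.float64(-57.0), np.float64(112.0))
 head [57. 21.] 78.3 local 73.8 -73.0
 head [53.8 22.4] 71.8 local 38.1 -74.9
 head [54.3 22.4] 71.5 local -2.9 -74.5
 head [21.  56.4] 90.8 local -34.4 -71.8
```

Request:
carry_out(
  increments="0 0.2 0 0 1; 0 0.3 0 0 1; 0 0.3 0 0 1; 0 0.3 0 0 1; 0 0.2 0 0 1; 0 0.1 0 0 1; 0 0 0 0 1",
)

```text
time_s: 11.78
eef_pos: [500.1, 132.6, 58.8]
ee_rot: [[-0.942, 0.336, 0.0], [0.336, 0.942, 0.0], [-0.0, 0.0, -1.0]]
wrist_force: [-0.2, 0.3, -2.9]
width: 0.27
grip_force: 59.3
```

```bash
python3 m.py 34.5 c -100 -45
python3 - <<'E'
from workcell import *
import cv2
w=camera("wrist")["img"][:,:,::-1]
a=cv2.imread("pics/scene_c.png")[90:270,180:400]
cv2.imwrite("pics/c2.png",cv2.hconcat([cv2.resize(a,(440,360),interpolation=2),cv2.resize(w[:,:420],(360,360),interpolation=3)]))
E
```

```text
[500.06 132.6   58.84] yangle 70.36683617741873 [-0.23  0.27 -2.89]
top stop far edge (np.float64(9.12), np.float64(24.0), np.float64(-115.0), np.float64(115.0)) blade front (np.float64(10.44), np.float64(-58.2), np.float64(-111.0), np.float64(115.0))
 head [37.  12.7] 71.1 local -36.5 -50.4
scene stop far edge (np.float64(0.02), np.float64(12.9), np.float64(-65.0), np.float64(114.0)) blade front (np.float64(-0.76), np.float64(-70.7), np.float64(-56.0), np.float64(112.0))
 head [53.2 21.2] 73.0 local 77.5 -39.6
 head [52.9 21. ] 73.7 local 38.3 -39.5
 head [53.4 24.3] 74.4 local -2.1 -39.5
 head [45.6 22.3] 80.8 local -32.7 -35.7
```

View pics/c2.png

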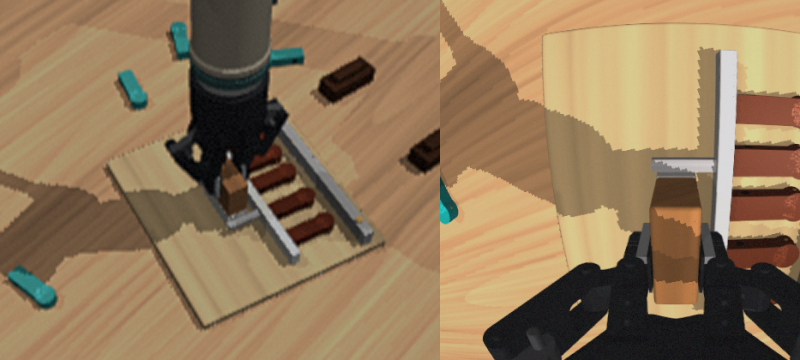

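The heads lie square on the blade, with roughly 10 mm left. Now I feel for home.

Request:
carry_out(
  increments="0 0.1 0 0 1; 0 0.1 0 0 1; 0 0.06 0 0 1; 0 0 0 0 1",
)

```text
time_s: 12.42
eef_pos: [502.2, 138.6, 58.8]
ee_rot: [[-0.942, 0.336, 0.0], [0.336, 0.942, 0.0], [-0.0, 0.0, -1.0]]
wrist_force: [0.1, -0.6, -3.0]
width: 0.275
grip_force: 59.3
```

Request:
carry_out(
  increments="0 0.04 0 0 1; 0 0 0 0 1",
)

```text
time_s: 12.68
eef_pos: [502.4, 139.4, 58.8]
ee_rot: [[-0.942, 0.336, 0.0], [0.336, 0.942, 0.0], [-0.0, 0.0, -1.0]]
wrist_force: [-1.0, -1.4, -2.7]
width: 0.267
grip_force: 59.2
```

Request:
carry_out(
  increments="0 0.04 0 0 1; 0 0 0 0 1",
)

```text
time_s: 12.92
eef_pos: [502.8, 140.4, 58.8]
ee_rot: [[-0.942, 0.336, 0.0], [0.336, 0.942, 0.0], [0.0, 0.0, -1.0]]
wrist_force: [0.3, -0.1, -3.0]
width: 0.272
grip_force: 59.2
```

Request:
carry_out(
  increments="0 0.04 0 0 1; 0 0 0 0 1",
)

```text
time_s: 13.18
eef_pos: [503.1, 141.4, 58.8]
ee_rot: [[-0.942, 0.336, 0.0], [0.336, 0.942, 0.0], [-0.0, 0.0, -1.0]]
wrist_force: [-0.7, -0.4, -3.8]
width: 0.274
grip_force: 59.2
```

Request:
carry_out(
  increments="0 0.04 0 0 1; 0 0 0 0 1",
)

```text
time_s: 13.42
eef_pos: [503.5, 142.3, 58.8]
ee_rot: [[-0.942, 0.336, 0.0], [0.336, 0.942, 0.0], [-0.0, 0.0, -1.0]]
wrist_force: [-0.4, -0.8, -3.2]
width: 0.271
grip_force: 59.2
```

Request:
carry_out(
  increments="0 0.03 0 0 1; 0 0 0 0 1",
)

```text
time_s: 13.68
eef_pos: [503.7, 143.0, 58.8]
ee_rot: [[-0.942, 0.336, 0.0], [0.336, 0.942, 0.0], [-0.0, 0.0, -1.0]]
wrist_force: [0.4, -0.7, -1.5]
width: 0.27
grip_force: 59.2
```

Request:
carry_out(
  increments="0 0.03 0 0 1; 0 0 0 0 1",
)

```text
time_s: 13.92
eef_pos: [504.0, 143.7, 58.8]
ee_rot: [[-0.942, 0.336, 0.0], [0.336, 0.942, 0.0], [-0.0, 0.0, -1.0]]
wrist_force: [0.6, -0.4, -2.1]
width: 0.27
grip_force: 59.2
```

Request:
carry_out(
  increments="0 0.03 0 0 1; 0 0 0 0 1",
)

```text
time_s: 14.18
eef_pos: [504.2, 144.3, 58.8]
ee_rot: [[-0.942, 0.336, 0.0], [0.336, 0.942, 0.0], [0.0, 0.0, -1.0]]
wrist_force: [0.2, -0.7, -3.0]
width: 0.267
grip_force: 59.3
```

Request:
carry_out(
  increments="0 0.03 0 0 1; 0 0 0 0 1",
)

```text
time_s: 14.42
eef_pos: [504.2, 144.4, 58.8]
ee_rot: [[-0.942, 0.336, -0.0], [0.336, 0.942, -0.001], [0.0, -0.001, -1.0]]
wrist_force: [-0.8, -4.1, -1.2]
width: 0.268
grip_force: 59.5
```

Request:
carry_out(
  increments="0 0.02 0 0 1; 0 0 0 0 1",
)

```text
time_s: 14.68
eef_pos: [504.3, 144.5, 58.9]
ee_rot: [[-0.942, 0.335, -0.001], [0.335, 0.942, -0.002], [0.0, -0.002, -1.0]]
wrist_force: [-0.9, -5.7, 0.3]
width: 0.272
grip_force: 59.7
```

```bash
python3 -c "
from workcell import *
s=observe();print(s['eef_pos'],s['wrist_force'],s['moment'])"; python3 m.py 34.5 d -80 -30
```

```text
[504.25228779 144.53759357  58.88985476] [-0.94431478 -5.66210269  0.27785979] [-1.11022093  0.20968211  0.00127432]
[504.25 144.54  58.89] yangle 70.4005404338806 [-0.94 -5.66  0.28]
top stop far edge (np.float64(8.18), np.float64(30.6), np.float64(-115.0), np.float64(115.0)) blade front (np.float64(11.78), np.float64(-44.2), np.float64(-105.0), np.float64(115.0))
 head [34.6 12.5] 70.6 local -36.6 -39.9
scene stop far edge (np.float64(0.02), np.float64(12.9), np.float64(-91.0), np.float64(114.0)) blade front (np.float64(0.53), np.float64(-59.3), np.float64(-53.0), np.float64(112.0))
 head [54.2 21.5] 71.5 local 77.6 -26.1
 head [54.9 22.2] 73.7 local 38.2 -25.8
 head [54.1 24.7] 72.9 local -2.2 -26.5
 head [48.2 22.4] 80.7 local -32.3 -23.1
```

Request:
carry_out(
  increments="0 0.03 0 0 1; 0 0 0 0 1",
)

```text
time_s: 15.02
eef_pos: [504.3, 144.6, 58.9]
ee_rot: [[-0.942, 0.335, -0.001], [0.335, 0.942, -0.003], [0.0, -0.003, -1.0]]
wrist_force: [-1.0, -7.3, 1.0]
width: 0.271
grip_force: 59.9
```

Request:
carry_out(
  increments="0 0.02 0 0 1; 0 0 0 0 1",
)

```text
time_s: 15.28
eef_pos: [504.3, 144.7, 58.9]
ee_rot: [[-0.942, 0.335, -0.002], [0.335, 0.942, -0.004], [0.0, -0.004, -1.0]]
wrist_force: [-1.6, -7.8, 1.7]
width: 0.267
grip_force: 59.9
```

Request:
carry_out(
  increments="0 0.03 0 0 1; 0 0 0 0 1; 0 0 0 0 1",
)

```text
time_s: 15.65
eef_pos: [504.3, 144.8, 58.9]
ee_rot: [[-0.942, 0.335, -0.002], [0.335, 0.942, -0.005], [0.0, -0.005, -1.0]]
wrist_force: [-2.2, -10.4, 2.3]
width: 0.274
grip_force: 60.1
```

Request:
carry_out(
  increments="0 0.02 0 0 1; 0 0 0 0 1; 0 0 0 0 1; 0 0 0 0 1; 0 0 0 0 1; 0 0 0 0 1; 0 0 0 0 1; 0 0 0 0 1",
)

```text
time_s: 16.65
eef_pos: [504.3, 144.8, 59.0]
ee_rot: [[-0.942, 0.334, -0.003], [0.334, 0.942, -0.006], [0.001, -0.006, -1.0]]
wrist_force: [-2.5, -12.0, 2.8]
width: 0.274
grip_force: 60.2
```

Request:
carry_out(
  increments="0 0 0 0 1; 0 0 0 0 1; 0 0 0 0 1; 0 0 0 0 1; 0 0 0 0 1; 0 0 0 0 1; 0 0 0 0 1",
)

```text
time_s: 17.52
eef_pos: [504.3, 144.8, 59.0]
ee_rot: [[-0.942, 0.334, -0.003], [0.334, 0.942, -0.006], [0.001, -0.006, -1.0]]
wrist_force: [-2.6, -12.6, 2.8]
width: 0.271
grip_force: 60.2
```

Run:
```python
from workcell import *
import cv2
s=observe();print(s['eef_pos'],s['wrist_force'],s['moment'])
w=camera("wrist")["img"][:,:,::-1]
a=camera("scene")["img"][:,:,::-1][110:250,210:390]; b=camera("top")["img"][:,:,::-1][150:290,190:330]
a=cv2.resize(a,(386,300),interpolation=2);b=cv2.resize(b,(300,300),interpolation=2)
w=cv2.resize(w[0:300,200:560],(360,300));cv2.imwrite("pics/e2.png",cv2.vconcat([cv2.hconcat([a,w]),cv2.copyMakeBorder(b,0,0,0,446,0)]))
```

```text
[504.28453569 144.81457468  58.9651909 ] [ -2.60507115 -12.57148683   2.75900524] [-2.2234682   0.46018353 -0.11236497]
```

View pics/e2.png

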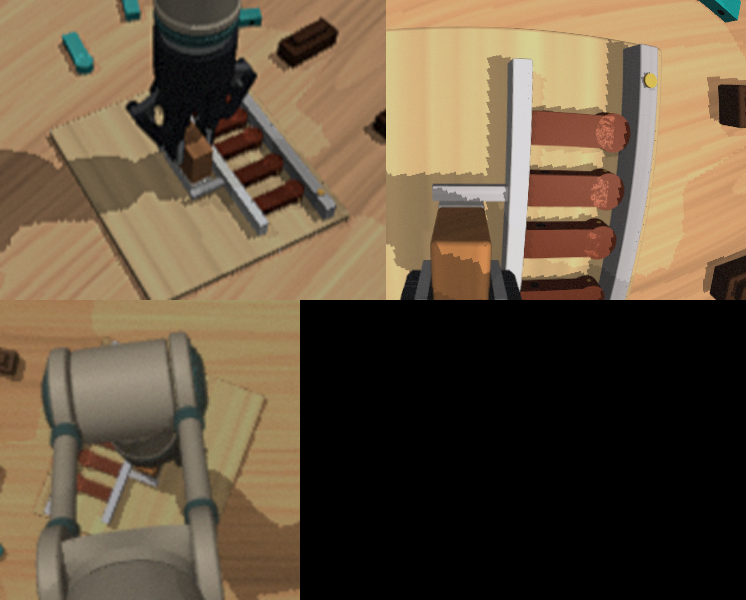

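All visible noses are on the stop and the row has been pressed at about 12 N for nearly 2 s. Drawing back along -y, off the board.

Request:
carry_out(
  increments="0 -0.1 0 0 1; 0 -0.2 0 0 1; 0 -0.4 0 0 1; 0 -0.6 0 0 1; 0 -0.6 -0.3 0 1; 0 -0.8 -0.3 0 1; 0 -0.8 0 0 1; 0 -0.8 0 0 1",
)

```text
time_s: 18.68
eef_pos: [469.0, 45.3, 74.5]
ee_rot: [[-0.942, 0.337, 0.001], [0.337, 0.942, 0.0], [-0.001, 0.0, -1.0]]
wrist_force: [0.3, -0.6, -2.2]
width: 0.269
grip_force: 59.4
```

Request:
carry_out(
  increments="0 -0.8 0 0 1; 0 -0.8 0 0 1; 0 -0.8 0 0 1; 0 -0.5 0 0 1; 0 -0.1 0 0 1; 0 0 0 0 1; 0 0 0 0 1",
)

```text
time_s: 19.55
eef_pos: [444.3, -23.6, 73.8]
ee_rot: [[-0.942, 0.336, 0.0], [0.336, 0.942, 0.0], [-0.0, 0.0, -1.0]]
wrist_force: [-0.9, 0.2, -2.9]
width: 0.27
grip_force: 59.5
```

```bash
python3 m.py 50 f -260 -205
python3 - <<'E'
from workcell import *
import cv2
from h import *
a=camera("scene");b=camera("top")
H=cv2.cvtColor(b["img"],cv2.COLOR_RGB2HSV)
print("teal",[r[:2] for r in rects(b,(H[...,0]>80)&(H[...,0]<100)&(H[...,1]>120),10)])
print(observe()["moment"])
a=a["img"][110:350,110:390,::-1];b=b["img"][150:300,190:380,::-1]
cv2.imwrite("pics/f2.png",cv2.hconcat([cv2.resize(a,(420,360),interpolation=2),cv2.resize(b,(380,360),interpolation=2)]))
E
```

```text
[444.33 -23.64  73.84] yangle 70.38780032536033 [-0.86  0.15 -2.91]
top stop far edge (np.float64(0.03), np.float64(11.1), np.float64(-115.0), np.float64(115.0)) blade front (np.float64(5.01), np.float64(-231.7), np.float64(-115.0), np.float64(115.0))
scene stop far edge (np.float64(0.06), np.float64(12.8), np.float64(-115.0), np.float64(114.0)) blade front (np.float64(0.16), np.float64(-237.9), np.float64(-54.0), np.float64(112.0))
 head [62.3 21.2] 73.0 local 78.2 -29.7
 head [64.1 23.3] 75.1 local 38.4 -30.3
 head [61.9 24.4] 74.4 local -1.5 -30.4
 head [62.6 24.3] 73.4 local -33.5 -30.8
 head [60.4 23.8] 73.8 local -67.5 -30.2
teal [(array([202.1, 307.3]), array([268.8, 302.8])), (array([242. , 301.5]), array([286.7, 196.5])), (array([181.2, 262.1]), array([389.8, 367.9])), (array([345. , 259.2]), array([406.2, -83.7]))]
[-0.03875678  0.02219772 -0.02224173]
```

View pics/f2.png

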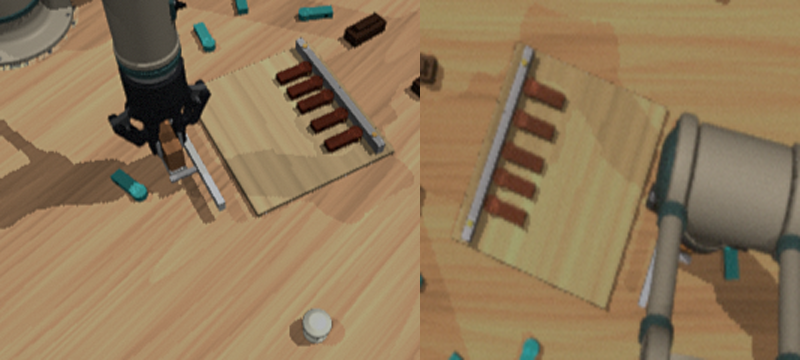

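All five heads stay home, at local y ≈ -30 mm and square, and the straightedge is clear of the board edge and the decoy. Now I set it down.

Request:
carry_out(
  increments="0 0 0.4 0 1; 0 0 0.4 0 1; 0 0 0.2 0 1; 0 0 0.1 0 1; 0 0 0.04 0 1; 0 0 0.03 0 1; 0 0 0 0 1; 0 0 0 0 1",
)

```text
time_s: 20.75
eef_pos: [444.3, -24.1, 44.8]
ee_rot: [[-0.942, 0.336, 0.001], [0.336, 0.942, -0.0], [-0.001, 0.0, -1.0]]
wrist_force: [-0.2, -0.2, -1.7]
width: 0.274
grip_force: 59.5
```

Request:
carry_out(
  increments="0 0 0.03 0 1; 0 0 0 0 1; 0 0 0 0 1",
)

```text
time_s: 21.12
eef_pos: [444.4, -24.1, 44.7]
ee_rot: [[-0.942, 0.336, 0.001], [0.336, 0.942, -0.0], [-0.001, 0.0, -1.0]]
wrist_force: [-2.2, 0.3, 7.0]
width: 0.273
grip_force: 60.8
```

Request:
carry_out(
  increments="0 0 0 0 -1; 0 0 0 0 -1; 0 0 0 0 -1; 0 0 0 0 -1; 0 0 0 0 -1; 0 0 0 0 -1; 0 0 0 0 -1; 0 0 0 0 -1",
)

```text
time_s: 22.12
eef_pos: [444.1, -24.0, 43.8]
ee_rot: [[-0.942, 0.336, 0.0], [0.336, 0.942, 0.0], [-0.0, 0.0, -1.0]]
wrist_force: [0.4, -0.1, 0.5]
width: 1.0
grip_force: 0.0
```

Request:
carry_out(
  increments="0 0 -0.2 0 -1; 0 0 -0.5 0 -1; 0 0 -0.8 0 -1; 0 0 -0.8 0 -1; 0 0 -0.8 0 -1; 0 0 -0.8 0 -1; 0 0 0 0 -1; 0 0 0 0 -1",
)

```text
time_s: 23.12
eef_pos: [443.7, -24.0, 141.1]
ee_rot: [[-0.942, 0.336, -0.0], [0.336, 0.942, 0.0], [0.0, 0.0, -1.0]]
wrist_force: [-0.3, -0.2, 0.2]
width: 1.002
grip_force: 0.0
```

```bash
python3 m.py 20 g -260 -205
python3 - <<'E'
from workcell import *
from h import *
c=camera("scene");H=cv2.cvtColor(c["img"],cv2.COLOR_RGB2HSV);h,s,v=[H[...,i].astype(int) for i in range(3)]
for r in rects(c,(h<14)&(s>120)&(v>80),66,15):
    if 380<r[1][0]<520 and -80<r[1][1]<40:print("grip",*r)
print(observe()["wrist_force"],observe()["width"])
E
```

```text
[443.71 -23.97 141.15] yangle 70.35521234527202 [-0.32 -0.23  0.17]
top stop far edge (np.float64(0.02), np.float64(11.1), np.float64(-115.0), np.float64(115.0)) blade front (np.float64(3.72), np.float64(-234.9), np.float64(-108.0), np.float64(115.0))
scene stop far edge (np.float64(0.06), np.float64(12.8), np.float64(-115.0), np.float64(114.0)) blade front (np.float64(-0.03), np.float64(-238.1), np.float64(-107.0), np.float64(112.0))
 head [63.9 22.8] 75.5 local 78.0 -30.5
 head [62.9 22.4] 72.4 local 37.8 -29.8
 head [61.5 22. ] 74.4 local -2.7 -30.3
 head [62.2 22. ] 73.2 local -34.5 -30.7
 head [61.7 22.9] 73.8 local -67.9 -30.9
grip [222.4 208.5] [444.4 -22.9] [23.6 63.8] 160.8
[-0.79343128  0.62267716  0.65263636] 1.0018726460434146
```

The straightedge stands at (444,-23) on the bench, the heads are home, and the gripper is clear.

```bash
python3 -c "
from workcell import *
print(sign_off())"
```

```text
the job is handed in; nothing more can be done
None
```

The job is handed in, with no verdict shown: all five heads measured home and square after being pressed at about 12 N for nearly 2 s, and the straightedge stands on the bench off the board.

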